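# Pack the hand touch-up kit

## Robot

A 7-joint arm with a two-finger parallel gripper is mounted at the origin on a cart in front of the work surface, level with it; the furniture and walls round the work are solid. World frame = base frame: x ahead of the robot, y to its left, z up, the work surface at z = 0. Lengths are in mm, angles in rad, forces in N, time in s.
With the tool pointing down it reaches from about 400 to 875 mm from the base axis. Payload 4.4 kg.
Tool frame: the origin (TCP) lies on the centre line of the jaws, within the pads' length; the fingertips stand 25 mm ahead of it and the grasp point (between the pads) lies 6 mm ahead of it (ctrl.finger_overhang is the distance from the TCP to the fingertips, in mm); z points along the fingers, y is the line along which they close (so a half turn about z gives the same grasp; the last joint's range is limited). The gripper opens to 85 mm and grips with 20 to 120 N. Pads are 22 mm wide; open, the fingers measure 114 mm over their backs; the gripper's body (76 mm by 85 mm) begins 54 mm behind the grasp point. The pads swing forward as they close: fully open they stand 13 mm farther back than shut.
Start: joints at [1.212, 0.628, 0.038, 1.517, -0.027, 0.996, -0.02], TCP at [187.64, -622.342, 233.413] pointing down, gripper open.
Joint ranges: [-3.06, 3.06], [-0.37, 2.12], [-1.25, 1.32], [0.18, 2.47], [-1.1, 4.24], [0.23, 1.98], [-2.94, 2.94]. Speed limits (rad/s): [2.57, 2.57, 3.14, 3.14, 3.14, 3.14, 3.14].

## Interface

Orientations are given as [roll, pitch, yaw] about the fixed x, y, z axes, in that order (R = Rz(yaw) Ry(pitch) Rx(roll)).
In Python, from cell import ctrl gives the robot as it stands. The module is installed in compiled form; this text tells all that it offers.
- The arm moves only by the tool play_rows, never from a script. Its argument "targets" is a list of rows, each a list of 5 numbers: the closure, from 0 (fully open) to 1 (shut), then the shift along the tool's x, y, z in cm, then the turn about the tool's z in degrees. In form: [[gripper, dx, dy, dz, spin], ...]. A call has 1 to 10 rows; each row is the pose to reach, as a shift and turn from the pose commanded when the call began, along the tool's axes at that moment; what a row does not reach only later rows make up. A row lasts 1/10 s, in which the tool goes at most 50 mm and 8.59 degrees, less where a joint would pass 70% of its speed; a pose out of reach is approached as far as the arm can. A call with a gripper value outside its range is refused whole. The fingers move at their own pace and stop on an object; the grip force is fixed at half the most. Time passes only in rows, so rows that repeat a pose let the fingers close. It gives the time, the measured TCP pose, the force, the opening and the grip force at its end, in the units of the state.
- ctrl.read_state(): the state, without advancing time (a new reading comes with each control period).
- ctrl.get_image(name): name is "side" or "top"; returns (picture, depth): 384x512x3 uint8, red, green, blue; 384x512 float32, mm along the optical axis (not along the pixel's ray), 0 where there is no reading.
- ctrl.calibration(name): a dict with "vfov" (degrees; the focal length in pixels is half the picture's height over the tangent of half this angle, whatever the lens; pixels are square), "cx", "cy" (the principal point, pixels), "extrinsics" (4x4, takes a point from camera to world coordinates). Camera axes: x right, y down, z forward; pixel columns grow to the right and rows downward; lengths in mm; the calibration is good to about 2 mm. A picture is of the moment at which its call begins. calibration takes no time and is no camera call.
- ctrl.finish_job(): hands the job in; it is judged then, once.
Trained networks look in the newest picture that a camera, given by its name, has taken for a name from the list of things; names that differ only in an ending like _2 or _b are one class to them, and where a whole thing is asked for, a point or a joint stands for the part that bears it (a point fixed in the world has none). Each returns a list of dicts, best first, with "confidence" (0 to 1); they miss things now and then, are a little off and sometimes report something else, mostly with a low value. They report only what shows in the picture. A call takes as long as a camera call. They do not tell look-alikes from the thing itself.
- ctrl.search_frame(camera, name): "bbox" ([left, top, right, bottom] in pixels, round what is visible of it).
- ctrl.trace(camera, name): "pixels" (384x512 bool, what is visible of it) and "bbox" ([left, top, right, bottom] in pixels, round what is visible of it).
The state is a dict: "clock": time; "qpos": joint angles; "qd": joint speeds; "tau": joint torques, N m; "eef_pos": TCP position; "tool_rot": TCP orientation; "force": force on the tool from outside, world axes, zero at the start; "torque": the same for the moment, N m; "width": finger opening in mm; "gripper_force": force on a finger pad.
Only numpy, scipy, OpenCV 4.12 (cv2) and the standard library are available. Lean on these libraries where they do the work, as an engineer would, in place of code of your own. Each camera call takes 0.05 s, during which the arm holds its last target. There are 200 camera calls.

## Task

Pack the hand touch-up kit into the tray: put the wax tin, the hand pad holder, the sanding block and the torch each into the insert shaped for it, upright and fully seated (the tin in the large ring of stops, the pad holder in the small ring, the block flat between the four corner stops, the torch lying in the two V saddles). All of them lie on the open cloth directly left of the tray; the same-looking spares farther left, beside and behind the long white box, are not meant. Leave the foam pad and the coating gauge that lie among them where they are: they look similar but are not part of the kit.

Things in the scene. Friction and masses are not known exactly. Their poses are not given: they have to be found in the camera images.
- wax_tin: Flat round grey tin of wax with a dark lid, 67 mm diameter, 25 mm high (lid rim 66 mm from 13 mm up, body below it 63 mm). Loose, lies flat. Origin: centre of its underside, z up. A fixed spare like it stands far left, over 0.8 m from the robot's base: not this one.
- pad_holder: Black fluted hand knob, waisted, 48 mm diameter, 55 mm high, standing upright; for contact its waist counts as filled, so it grips like a plain 48 mm cylinder. Loose. Origin: centre of its underside, z up. A fixed spare like it stands far left, over 0.8 m from the robot's base: not this one.
- sand_block: Dark rubber sanding block with sloped upper edges, 64 x 118 x 41 mm, long side along its y; grip across the 62 mm width. Loose, lies flat. Origin: centre of its underside, z up. A fixed spare like it stands far left, over 0.8 m from the robot's base: not this one.
- torch_mid (a point): Black cylindrical inspection torch lying on its side, 28 mm diameter, 122 mm long along its y; loose, can roll. This point is the middle of its axis, 14 mm above what it lies on.
- foam_pad: White round foam pad, 76 mm diameter, 22 mm high: resembles the tin but does not belong. Loose. Leave it. Origin: centre of its underside.
- coat_gauge: Yellow and black coating gauge, 122 x 58 x 29 mm, long side along its x: about the size of the sanding block but does not belong. Loose. Leave it. Origin: centre of its underside. A fixed one like it stands behind the long white box: not this one.
- nest_tin: Fixed grey plate 156 x 96 x 4 mm with the LARGE ring of 4 black arc stops, for the tin: 82 mm inside, 4 thick, tops 12 mm above the origin, open at +-x, +-y. Origin: centre of the plate's underside; x along the long side, z up. The 4 inserts lie 2 by 2 in any order (160 mm apart along x, 100 along y) in a fixed aluminium tray 334 x 214 mm, rim 14 mm above this origin.
- nest_holder: Fixed grey plate 156 x 96 x 4 mm with the SMALL ring of four black arc stops, for the pad holder: 64 mm inside diameter, 4 mm thick, tops 12 mm above the origin, open at +-x and +-y. Origin: centre of the plate's underside; x along the long side, z up. Seated in the tray as told at nest_tin.
- nest_block: Fixed grey plate 156 x 96 x 4 mm with four black L-shaped corner stops, for the sanding block, its long side along the insert's x: 134 mm (x) by 80 mm (y) inside, tops 12 mm above the origin, middles of the sides open. Origin: centre of the plate's underside; x along the long side, z up. Seated in the tray as told at nest_tin.
- nest_torch: Fixed grey plate 156 x 96 x 4 mm with two black V saddles at x = +-38 mm, for the torch, lying along the insert's x: 32 mm wide at 24 mm height; the seated torch axis is 27.5 mm above the origin. End stops 28 mm high, inner faces at x = +-72 mm. Fingers fit between the saddles. Origin: centre of the plate's underside; x along the long side, z up. Seated in the tray as told at nest_tin.
There are look-alikes about, which are no part of the job. Several things have the shape of the wax_tin; the one meant has the colours described above.

How it is judged:
By the outcome, as a careful person would: the job done as asked, in the order asked, and still so for the second after the job is handed in, with the robot touching nothing.
It also fails if it takes over 109 s, if anything falls off the work surface, if the arm or the gripper's body presses on something with over 40 N, if the wrist force passes 120 N, or if a joint passes its speed limit or range.

## Working session

There is one attempt and no reset: what is moved stays moved. The work goes in short steps, Python scripts to look and compute and a tool call to move; the robot and the scene stay as the last step left them, time stands still between calls to the robot, and variables do not carry over. Pictures are saved under pics/ and viewed, at most 14 in all, crops included, and the job is handed in when it is done.

Besides the shell and the picture viewer there is one more tool, called after "Call:" in YAML: its name, and indented under it one key for each argument. play_rows: Moves the arm, as the interface text tells. Its arguments: {"type":"object","properties":{"targets":{"type":"array"}},"required":["targets"]}

```bash
mkdir -p pics; ls; cat > h.py <<'E'
import numpy as np, cv2
from cell import ctrl
def cal(n):
    c=ctrl.calibration(n); f=192/np.tan(np.radians(c['vfov'])/2); return f,c['cx'],c['cy'],np.array(c['extrinsics'])
def cloud(n,d):
    f,cx,cy,T=cal(n); v,u=np.mgrid[0:384,0:512]
    P=np.stack([(u-cx)/f*d,(v-cy)/f*d,d],-1)@T[:3,:3].T+T[:3,3]
    P[d<=0]=np.nan; return P
def save(n,im,s=1,box=None):
    if box: im=im[box[1]:box[3],box[0]:box[2]]
    cv2.imwrite(f'pics/{n}.png',cv2.resize(im[...,::-1],None,fx=s,fy=s,interpolation=cv2.INTER_CUBIC))
E
python3 - <<'E'
from h import *
print(ctrl.read_state())
for n in('top','side'):
    im,d=ctrl.get_image(n); save(n+'0',im,1.5); np.savez(n+'0.npz',im=im,d=d)
    print(n,ctrl.calibration(n))
E
```

```text
pics
{'clock': 0.0, 'qpos': array([ 1.2122038 ,  0.62935863,  0.03843559,  1.51838079, -0.02699233,
        0.99628803, -0.01998289]), 'qd': array([-0.00042643, -0.00026021, -0.00081708, -0.00070711,  0.00113768,
        0.00054029, -0.0008654 ]), 'tau': array([-1.55370567e-04, -5.63394141e+01,  1.22684062e+00, -1.93443900e+01,
        1.12837111e-02,  1.04484448e-02, -5.36852781e-06]), 'eef_pos': array([ 187.45564412, -621.72877297,  232.4767767 ]), 'tool_rot': array([-3.13967595e+00,  2.88665213e-05,  2.92818697e-01]), 'force': array([ 0.19773143, -0.30425224,  1.04907683]), 'torque': array([0.04391402, 0.00467764, 0.00287231]), 'gripper_force': 0.0, 'width': 85.33353945905131}
top {'vfov': 47.83899015277923, 'cx': 261.4771961322562, 'cy': 188.83330944092424, 'extrinsics': array([[ 5.38039573e-02, -9.74598627e-01,  2.17399746e-01,
         3.17493088e+02],
       [-9.98544167e-01, -5.33483602e-02,  7.96868039e-03,
         1.45842082e+02],
       [ 3.83165501e-03, -2.17511995e-01, -9.76050127e-01,
         1.21134721e+03],
       [ 0.00000000e+00,  0.00000000e+00,  0.00000000e+00,
         1.00000000e+00]])}
side {'vfov': 48.23279340319303, 'cx': 249.99963863049726, 'cy': 188.38439862208566, 'extrinsics': array([[-9.08597893e-01, -2.17387166e-01,  3.56640841e-01,
         8.85731260e+01],
       [-4.17427092e-01,  4.43389067e-01, -7.93196545e-01,
         1.18555229e+03],
       [ 1.43000991e-02, -8.69568258e-01, -4.93605664e-01,
         6.89209022e+02],
       [ 0.00000000e+00,  0.00000000e+00,  0.00000000e+00,
         1.00000000e+00]])}
```

View pics/top0.png

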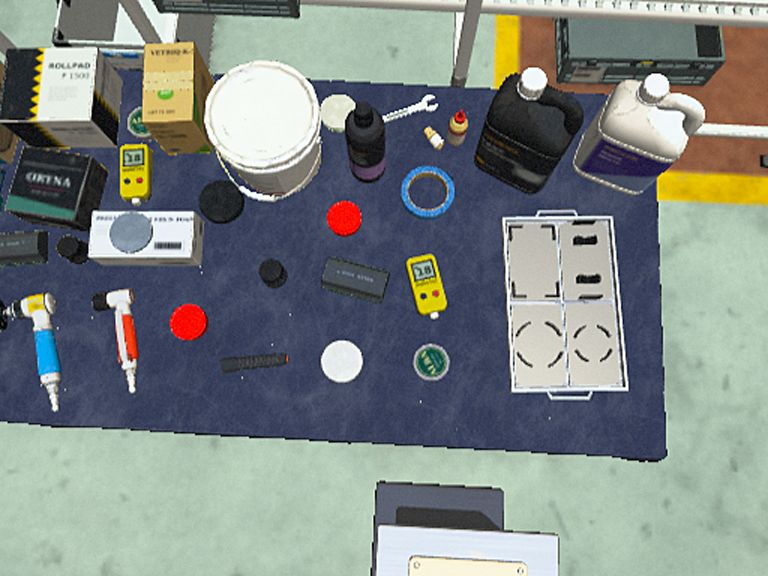

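View pics/side0.png

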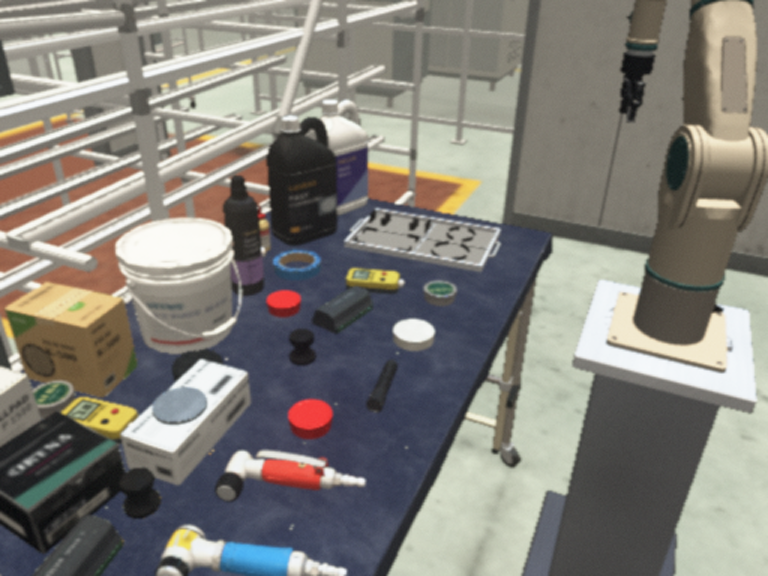

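The top view (scaled 1.5x) shows the following.
- **Wax tin candidates:** green-lid tin (431,363), white foam pad (342,361), red discs (344,218) and (188,322), black disc (221,201), grey disc on the white box (132,232), and the far spare with a green lid (138,123).
- **Other kit parts:** knob (273,272), with a spare at (70,248). Block (356,280), with a spare at (20,247). Torch (254,362).
- **Leave in place:** the gauge (426,285).
- **Tray:** block nest upper left, torch nest upper right, large ring lower left, small ring lower right.

I choose the green-lid tin at (431,363) and will check it in a close crop.

```bash
python3 - <<'E'
from h import *
z=np.load('top0.npz'); im,d=z['im'],z['d']; P=cloud('top',d)
save('crop',im,3,(140,130,430,275))
tab=P[200:260,200:330][...,2]; print('table z',np.nanpercentile(tab,[10,50,90]))
for nm,(u,v),zt in [('tin',(287,242),25),('holder',(182,182),55),('block',(237,186),41),('torch',(170,242),28),('foam',(228,241),22),('gauge',(284,190),29)]:
    m=(np.nan_to_num(P[...,2],nan=-9)>8).astype(np.uint8)
    n,l=cv2.connectedComponents(m); 
    k=l[v-3:v+4,u-3:u+4]; k=k[k>0]; 
    if not len(k): print(nm,'none');continue
    M=l==np.bincount(k).argmax(); Q=P[M]; 
    t=Q[Q[:,2]>np.percentile(Q[:,2],95)-6 if nm!='torch' else Q[:,2]>0]
    r=cv2.minAreaRect(t[:,:2].astype(np.float32)); 
    print(nm,M.sum(),'med',np.median(t,0).round(1),'zmax',np.percentile(Q[:,2],95).round(1),'rect',[np.round(x,1) for x in r], 'px axis ang',np.degrees(np.arctan2(*np.linalg.eigh(np.cov(t[:,:2].T))[1][::-1,1])).round(1), 'R',np.hypot(*np.mean(t[:,:2],0)).round(0))
E
```

```text
table z [-2.47109025  0.88770404 21.37644405]
tin 478 med [440.8  77.9  24. ] zmax 27.1 rect [array([440.7,  77.2]), array([65.4, 64.6]), np.float64(49.1)] px axis ang -141.5 R 448.0
holder 240 med [591.1 381.3  53.6] zmax 56.3 rect [array([592.4, 382.5]), array([37. , 36.1]), np.float64(3.3)] px axis ang 159.1 R 703.0
block 928 med [589.9 226.3  38.7] zmax 41.6 rect [array([589.5, 226.3]), array([117.2,  42.4]), np.float64(77.7)] px axis ang 77.4 R 631.0
torch 372 med [423.  403.7  21.9] zmax 27.1 rect [array([422.9, 400. ]), array([ 26.7, 121.7]), np.float64(7.9)] px axis ang 99.3 R 584.0
foam 612 med [432.5 241.3  21.5] zmax 24.7 rect [array([434.1, 241. ]), array([71.6, 74.5]), np.float64(3.1)] px axis ang 46.9 R 496.0
gauge 814 med [585.7  92.   25.3] zmax 28.7 rect [array([582. ,  91.4]), array([117.6,  57.4]), np.float64(16.4)] px axis ang -163.9 R 593.0
```

View pics/crop.png

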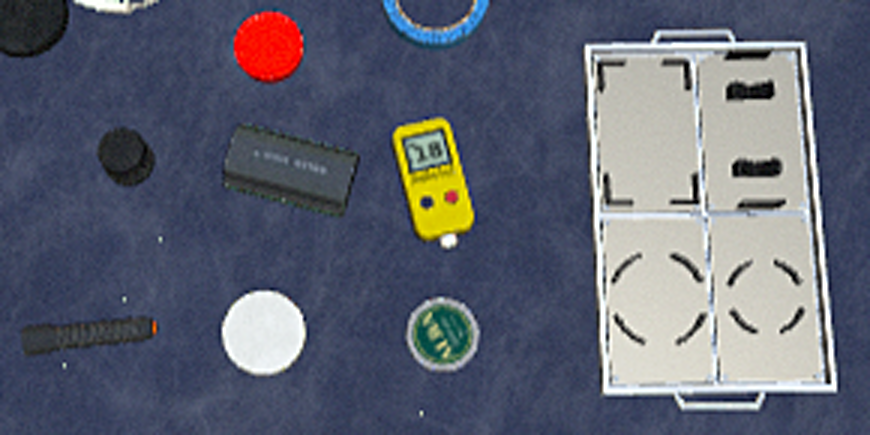

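The crop confirms the choice: the grey tin with the dark green lid is at crop (443,333), separate from the white pad (264,332) and the red disc (268,46). Next, the nests.

```bash
python3 - <<'E'
from h import *
z=np.load('top0.npz'); im,d=z['im'],z['d']; P=cloud('top',d); Z=P[...,2]
reg=np.zeros((384,512),bool); reg[138:270,332:422]=1
g=im.max(2)
poly=cv2.fillPoly(np.zeros((384,512),np.uint8),[np.array([[341,150],[403,150],[412,256],[345,256]])],1)>0
f,cx,cy,T=cal('top')
def ray(u,v,h):
    r=np.stack([(u-cx)/f,(v-cy)/f,np.ones_like(u)],-1)@T[:3,:3].T; return T[:3,3]+r*((h-T[2,3])/r[:,2])[:,None]
# bright rim
rim=reg&(im.min(2)>100)&(~np.isnan(Z))
print('floor z',np.nanmedian(Z[poly&(im.min(2)>150)]), 'rim pct',np.nanpercentile(Z[rim],[5,50,95]))
m=(poly&(g<75)).astype(np.uint8)
n,l,s,c=cv2.connectedComponentsWithStats(m,connectivity=8)
for k in range(1,n):
    if s[k,4]<4: continue
    v,u=np.nonzero(l==k); p=ray(u.astype(float),v.astype(float),14.)
    print(k,s[k,4],c[k].round(1),'xy@14',p[:,:2].mean(0).round(1),'x',p[:,0].min().round(),p[:,0].max().round(),'y',p[:,1].min().round(),p[:,1].max().round(),'z',np.nanmedian(Z[l==k]).round(1))
fl=rim.astype(np.uint8); n2,l2,s2,_=cv2.connectedComponentsWithStats(fl); k=1+s2[1:,4].argmax(); v,u=np.nonzero(l2==k)
keep=(v>141)
p=ray(u.astype(float),v.astype(float),16.)[:,:2]
r=cv2.minAreaRect(p.astype(np.float32)); print('tray rect incl handles',r)
# rim-line fits: left/right edges per row
L=[];R=[]
for row in range(155,250,3):
    uu=np.nonzero(l2[row]==k)[0]; L.append((uu.min()-.5,row));R.append((uu.max()+.5,row))
for e in(L,R):
    e=np.array(e); q=ray(e[:,0],e[:,1],16.); a=np.polyfit(q[:,0],q[:,1],1); print('edge y at x=500',np.polyval(a,500).round(1),'slope deg',np.degrees(np.arctan(a[0])).round(2),'resid',np.std(q[:,1]-np.polyval(a,q[:,0])).round(2))
E
```

```text
floor z 6.960016067328297 rim pct [ 2.48554073  7.28363353 16.95894642]
1 7 [344. 151.] xy@14 [709.2 -76.7] x 709.0 710.0 y -85.0 -68.0 z 10.1
2 26 [366.7 152.7] xy@14 [ 707.8 -142.3] x 689.0 716.0 y -149.0 -126.0 z 12.8
3 75 [389.6 160.1] xy@14 [ 689.1 -208.2] x 682.0 699.0 y -230.0 -186.0 z 19.0
4 78 [391.6 185.9] xy@14 [ 612.9 -213.1] x 606.0 622.0 y -234.0 -191.0 z 19.3
7 24 [370.1 194. ] xy@14 [ 586.  -152.1] x 576.0 604.0 y -157.0 -135.0 z 14.7
11 18 [394.1 197.8] xy@14 [ 578.8 -219.7] x 577.0 582.0 y -239.0 -197.0 z 21.1
12 19 [369.2 219.1] xy@14 [ 514.3 -149.5] x 504.0 525.0 y -160.0 -135.0 z 11.5
13 5 [347. 219.] xy@14 [511.1 -87.5] x 505.0 517.0 y -93.0 -82.0 z 15.2
14 15 [402.7 220.5] xy@14 [ 515.2 -242.9] x 506.0 524.0 y -249.0 -230.0 z 12.1
15 9 [384.4 221.4] xy@14 [ 509.9 -192. ] x 502.0 517.0 y -196.0 -188.0 z 13.7
17 14 [404.4 236.3] xy@14 [ 471.4 -246.8] x 460.0 481.0 y -254.0 -235.0 z 15.8
18 13 [348.1 239.2] xy@14 [454.7 -91.1] x 445.0 466.0 y -105.0 -82.0 z 12.1
19 12 [372.  237.8] xy@14 [ 462.4 -157.2] x 453.0 470.0 y -163.0 -149.0 z 16.1
20 11 [387.3 237.5] xy@14 [ 465.3 -199.5] x 459.0 475.0 y -210.0 -190.0 z 12.0
tray rect incl handles ((566.3320922851562, -166.52001953125), (361.662353515625, 214.1193084716797), 3.8939642906188965)
edge y at x=500 -63.6 slope deg 3.82 resid 0.82
edge y at x=500 -278.2 slope deg 3.79 resid 0.79
```

```bash
cat > p.py <<'E'
import sys,numpy as np
from scipy.spatial.transform import Rotation as Ro
from cell import ctrl
def plan(*w):
    s=ctrl.read_state(); R=Ro.from_euler('xyz',s['tool_rot']).as_matrix(); y0=np.degrees(s['tool_rot'][2])
    print('now',s['eef_pos'].round(1),'yaw',y0.round(1),'w',round(s['width'],1),'gf',round(s['gripper_force'],1),'t',round(s['clock'],2),'F',s['force'].round(1),'q7',s['qpos'][6].round(2))
    for t in w: print(t,'->',(R.T@(np.array(t[:3])-s['eef_pos'])/10).round(2),'spin',round(-((t[3]-y0+180)%360-180),1))
if __name__=='__main__': plan(*eval(sys.argv[1]))
E
python3 p.py "[(430,-380,230,60),(450,-150,200,93.8),(441,77.5,110,93.8),(441,77.5,28,93.8)]"; python3 -c "
from cell import ctrl;print(ctrl.finger_overhang)"
```

```text
now [ 187.5 -621.8  232.6] yaw 16.8 w 85.2 gf 0.0 t 0.1 F [ 0.2  0.5 -0.3] q7 -0.02
(430, -380, 230, 60) -> [ 30.2  -16.15   0.29] spin -43.2
(450, -150, 200, 93.8) -> [ 38.75 -37.59   3.32] spin -77.0
(441, 77.5, 110, 93.8) -> [ 44.45 -59.62  12.36] spin -77.0
(441, 77.5, 28, 93.8) -> [ 44.45 -59.6   20.56] spin -77.0
25.0
```

Call:
play_rows:
  targets:
    - [0, 30, -16, 0.3, -43]
    - [0, 30, -16, 0.3, -43]
    - [0, 30, -16, 0.3, -43]
    - [0, 30, -16, 0.3, -43]
    - [0, 30, -16, 0.3, -43]
    - [0, 30, -16, 0.3, -43]
    - [0, 30, -16, 0.3, -43]
    - [0, 38.7, -37.5, 3.3, -77]
    - [0, 38.7, -37.5, 3.3, -77]
    - [0, 38.7, -37.5, 3.3, -77]

```text
clock: 1.1
eef_pos: [442.2, -232.4, 210.8]
tool_rot: [-3.141, -0.0, 1.499]
force: [1.7, 1.0, -0.3]
width: 85.3
gripper_force: 0.0
```

```bash
python3 p.py "[(441,77.5,110,93.8),(441,77.5,28,93.8)]"
```

```text
now [ 442.2 -232.4  210.8] yaw 85.9 w 85.3 gf 0.0 t 1.1 F [ 1.7  1.  -0.3] q7 0.15
(441, 77.5, 110, 93.8) -> [30.9  -2.33 10.08] spin -7.9
(441, 77.5, 28, 93.8) -> [30.9  -2.33 18.28] spin -7.9
```

Call:
play_rows:
  targets:
    - [0, 30.9, -2.3, 10, -8]
    - [0, 30.9, -2.3, 10, -8]
    - [0, 30.9, -2.3, 10, -8]
    - [0, 30.9, -2.3, 10, -8]
    - [0, 30.9, -2.3, 10, -8]
    - [0, 30.9, -2.3, 10, -8]
    - [0, 30.9, -2.3, 10, -8]
    - [0, 30.9, -2.3, 10, -8]
    - [0, 30.9, -2.3, 10, -8]

```text
clock: 2.0
eef_pos: [443.0, 75.5, 110.9]
tool_rot: [-3.141, 0.001, 1.634]
force: [-0.0, -1.3, -0.2]
width: 85.5
gripper_force: 0.0
```

```bash
python3 - <<'E'
from h import *
from p import plan
plan((441,77.5,28,93.8))
im,d=ctrl.get_image('top'); save('a1',im,4,(230,190,350,300))
P=cloud('top',d); print(np.nanmin(P[200:270,250:340][...,2]))
E
```

```text
now [443.   75.5 110.9] yaw 93.6 w 85.5 gf 0.0 t 2.0 F [-0.  -1.3 -0.2] q7 -0.47
(441, 77.5, 28, 93.8) -> [ 0.22 -0.17  8.29] spin -0.2
-8.039492155438438
```

View pics/a1.png

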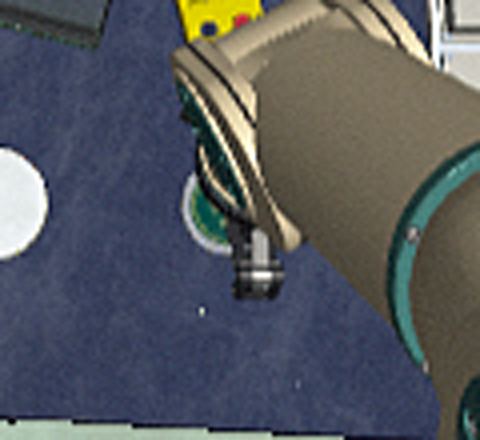

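The arm hides most of the tin (crop 210,205). One finger shows at (258,275), on the near side as expected. Descending.

Call:
play_rows:
  targets:
    - [0, 0.2, -0.2, 3, 0]
    - [0, 0.2, -0.2, 6, 0]
    - [0, 0.2, -0.2, 8, 0]
    - [0, 0.2, -0.2, 8.3, 0]
    - [0, 0.2, -0.2, 8.3, 0]
    - [0.5, 0.2, -0.2, 8.3, 0]
    - [0.5, 0.2, -0.2, 8.3, 0]
    - [0.5, 0.2, -0.2, 8.3, 0]
    - [0.5, 0.2, -0.2, 8.3, 0]
    - [0.5, 0.2, -0.2, 8.3, 0]

```text
clock: 3.05
eef_pos: [441.4, 77.4, 28.5]
tool_rot: [3.141, -0.0, 1.633]
force: [-0.5, 0.1, -0.0]
width: 42.9
gripper_force: 0.0
```

```bash
python3 p.py "[(441,77.5,100,93.8),(483.2,-121.9,100,93.8),(483.2,-121.9,36,93.8)]"
```

```text
now [441.4  77.4  28.5] yaw 93.6 w 42.9 gf 0.0 t 3.05 F [-0.5  0.1 -0. ] q7 -0.74
(441, 77.5, 100, 93.8) -> [ 0.02 -0.04 -7.15] spin -0.2
(483.2, -121.9, 100, 93.8) -> [-20.15   2.94  -7.15] spin -0.2
(483.2, -121.9, 36, 93.8) -> [-20.15   2.93  -0.75] spin -0.2
```

```bash
python3 - <<'E'
from h import *
im,d=ctrl.get_image('side'); save('s1',im,5,(220,150,360,270))
im,d=ctrl.get_image('top'); P=cloud('top',d); M=(P[...,2]>8)&(P[...,2]<30); M[:225]=0; M[:,:250]=0;M[:,330:]=0; print(np.median(P[M],0), M.sum())
E
```

```text
[91.44713103 57.15074506 11.63396793] 550
```

View pics/s1.png

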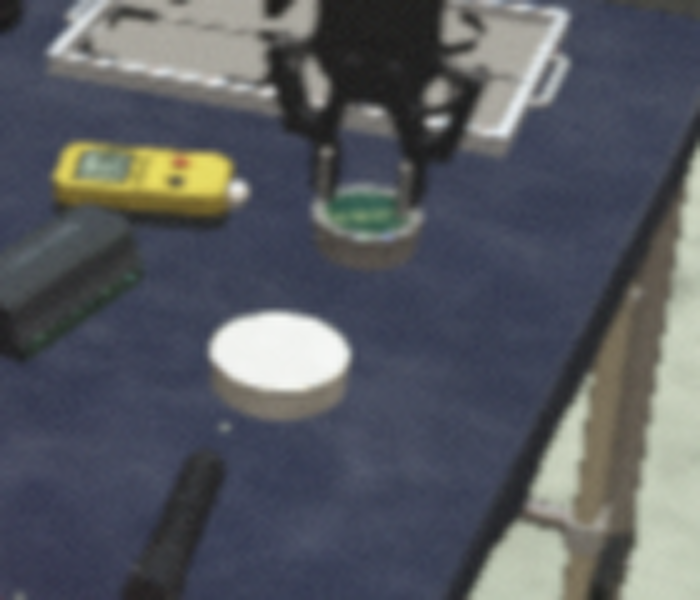

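The side view shows the tin unmoved at about (370,225). The fingertips, at (327,190) and (408,185), stand on or behind the lid instead of around it. Measuring both in 3D.

```bash
python3 - <<'E'
from h import *
im,d=ctrl.get_image('side'); P=cloud('side',d); z0=np.load('side0.npz'); P0=cloud('side',z0['d'])
for nm,(u,v) in dict(lidc=(294,192),lidfront=(294,197),lidback=(294,188),tipL=(285,185),tipR=(301,184),tipL2=(285,181),tipR2=(301,180),tbl=(310,215),finL=(284,170),finR=(304,172)).items():
    print(nm,P[v,u].round(1),'before',P0[v,u].round(1))
M=(P[...,2]>17)&(P[...,2]<30)&(abs(P[...,0]-440)<60)&(abs(P[...,1]-77)<60); print('tin now',P[M].mean(0),M.sum())
M=(P0[...,2]>17)&(P0[...,2]<30)&(abs(P0[...,0]-440)<60)&(abs(P0[...,1]-77)<60); print('tin before',P0[M].mean(0),cv2.minAreaRect(P0[M][:,:2].astype(np.float32)))
M=(P[...,2]>32)&(P[...,2]<60)&(abs(P[...,0]-440)<80)&(abs(P[...,1]-77)<60); print('finger',P[M].mean(0),M.sum(),np.percentile(P[M],[2,98],axis=0))
E
```

```text
lidc [437.3  76.1  23.4] before [437.4  75.8  23.2]
lidfront [427.6 103.2  22.3] before [nan nan nan]
lidback [445.9  51.8  23.2] before [446.1  51.3  22.9]
tipL [464.1  88.   47.7] before [491.1   9.    1.5]
tipR [413.8  86.7  62.9] before [445.5 -20.4   1.8]
tipL2 [463.9  90.8  63.1] before [502.1 -20.7  -0.7]
tipR2 [414.6  87.4  76.8] before [454.  -45.2   2.8]
tbl [360.4 148.5   2.7] before [3.614e+02 1.450e+02 3.000e-01]
finL [467.9  94.7 101.8] before [521.6 -59.9  18.5]
finR [414.5  63.5  92.7] before [458.5 -88.3  12. ]
tin now [439.66838119  86.55810757  23.4826287 ] 211
tin before [439.69128915  84.19826061  23.4673812 ] ((440.2574462890625, 80.52217864990234), (65.21270751953125, 68.47965240478516), 31.937353134155273)
finger [439.49176218  83.23418306  47.23786114] 79 [[407.33754011  68.02396934  34.61294448]
 [475.74076955  91.90318443  59.52562801]]
```

```bash
python3 - <<'E'
from h import *
im,d=ctrl.get_image('side'); P=cloud('side',d)
for u in(284,286,301,303):
    print(u,[(v,*P[v,u].round(0).astype(int)) if P[v,u][2]==P[v,u][2] else (v,) for v in range(178,198,2)])
print(ctrl.read_state())
E
```

```text
284 [(178, np.int64(468), np.int64(89), np.int64(72)), (180, np.int64(467), np.int64(92), np.int64(67)), (182, np.int64(467), np.int64(91), np.int64(59)), (184, np.int64(467), np.int64(90), np.int64(52)), (186, np.int64(468), np.int64(86), np.int64(42)), (188, np.int64(467), np.int64(88), np.int64(36)), (190, np.int64(465), np.int64(91), np.int64(31)), (192, np.int64(464), np.int64(94), np.int64(26)), (194, np.int64(461), np.int64(102), np.int64(24)), (196, np.int64(458), np.int64(107), np.int64(20))]
286 [(178, np.int64(467), np.int64(75), np.int64(65)), (180, np.int64(463), np.int64(84), np.int64(63)), (182, np.int64(464), np.int64(81), np.int64(55)), (184, np.int64(464), np.int64(80), np.int64(47)), (186, np.int64(464), np.int64(78), np.int64(39)), (188, np.int64(464), np.int64(78), np.int64(32)), (190, np.int64(463), np.int64(80), np.int64(26)), (192, np.int64(461), np.int64(84), np.int64(22)), (194, np.int64(454), np.int64(104), np.int64(27)), (196, np.int64(451), np.int64(110), np.int64(23))]
301 [(178, np.int64(414), np.int64(90), np.int64(85)), (180, np.int64(415), np.int64(8
[... 907 characters left out ...]
, np.int64(13))]
{'clock': 3.25, 'qpos': array([-0.1097311 ,  0.73815119, -0.18503279,  2.21335864,  0.56412197,
        0.23370168, -0.73674945]), 'qd': array([ 0.00043108,  0.00162588,  0.00028151, -0.00046928,  0.0004061 ,
       -0.00028108, -0.00239119]), 'tau': array([ 8.96325713e-03, -4.66969621e+01, -1.49411313e+00, -4.52807710e+00,
        2.04110343e-03,  5.15917982e-04,  1.17011848e-03]), 'eef_pos': array([441.21962053,  77.37437012,  28.23420922]), 'tool_rot': array([ 3.14146483e+00, -6.86411885e-06,  1.63308627e+00]), 'force': array([-0.27269972,  0.26590996, -0.16987766]), 'torque': array([-0.02848319,  0.02515614,  0.02015369]), 'gripper_force': 0.0, 'width': 42.7674705172451}
```

Call:
play_rows:
  targets:
    - [0, 0, 0, -1, 0]
    - [0, 0, 0, -1, 0]
    - [0, 0, 0, -1, 0]
    - [0, 0, 0, -1, 0]
    - [0, 0, 0, -1, 0]
    - [0, 0, 0, 0, 0]
    - [0, 0, 0, 0, 0]

```text
clock: 3.95
eef_pos: [440.6, 77.1, 27.5]
tool_rot: [-3.14, 0.0, 1.633]
force: [0.9, -0.5, -0.3]
width: 85.3
gripper_force: 0.0
```

```bash
python3 - <<'E'
from h import *
from p import plan
plan((441,77.5,20,93.8))
im,d=ctrl.get_image('side'); save('s2',im,6,(240,130,360,220)); P=cloud('side',d)
E
```

```text
now [440.6  77.1  27.5] yaw 93.6 w 85.3 gf 0.0 t 3.95 F [ 0.9 -0.5 -0.3] q7 -0.78
(441, 77.5, 20, 93.8) -> [0.03 0.04 0.75] spin -0.2
```

View pics/s2.png

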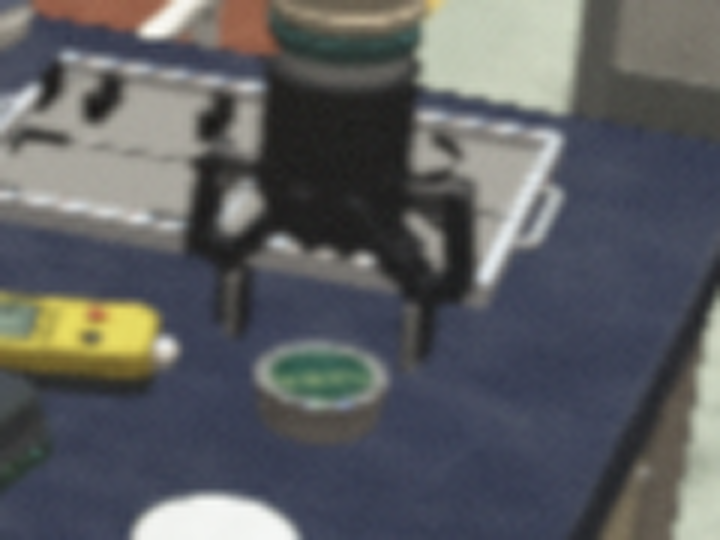

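The open tips at crop (233,333) and (418,365) end well above the tin's base. I'll measure their real height.

```bash
python3 - <<'E'
from h import *
im,d=ctrl.get_image('side'); P=cloud('side',d)
f,cx,cy,T=cal('side')
for u,v in((279,185),(309.5,190)):
    r=T[:3,:3]@np.array([(u-cx)/f,(v-cy)/f,1]); 
    for Y in (77,88): print(u,v,'at y',Y,(T[:3,3]+r*(Y-T[1,3])/r[1]).round(1))
for u in (278,279,309,310): print(u,[(v,*[int(x) for x in np.nan_to_num(P[v,u])]) for v in range(178,196,2)])
M=(abs(P[...,1]-80)<25)&(P[...,2]>28)&(P[...,2]<180)&(abs(P[...,0]-440)<100)
Q=P[M]
for a in range(25,180,10):
    q=Q[(Q[:,2]>=a)&(Q[:,2]<a+10)]; print(a,len(q), np.percentile(q[:,0],[5,95]).round() if len(q) else '', np.percentile(q[:,1],[5,50,95]).round() if len(q) else '')
E
```

```text
279 185 at y 77 [487.6  77.   36.4]
279 185 at y 88 [483.6  88.   42.9]
309.5 190 at y 77 [388.4  77.   43.3]
309.5 190 at y 88 [385.5  88.   49.8]
278 [(178, 487, 89, 67), (180, 487, 88, 59), (182, 487, 87, 52), (184, 488, 85, 43), (186, 510, 22, 0), (188, 504, 37, 1), (190, 500, 47, 0), (192, 495, 60, 0), (194, 489, 76, 2)]
279 [(178, 484, 87, 67), (180, 483, 89, 61), (182, 484, 86, 52), (184, 484, 86, 45), (186, 509, 15, -3), (188, 502, 33, 0), (190, 497, 46, 0), (192, 492, 58, 0), (194, 487, 73, 1)]
309 [(178, 390, 87, 89), (180, 389, 87, 82), (182, 392, 75, 69), (184, 391, 78, 64), (186, 390, 79, 57), (188, 389, 79, 51), (190, 387, 85, 47), (192, 406, 15, 0), (194, 402, 27, 0)]
310 [(178, 388, 83, 87), (180, 387, 84, 81), (182, 388, 80, 72), (184, 388, 78, 65), (186, 386, 83, 61), (188, 386, 79, 52), (190, 406, 2, 0), (192, 403, 14, 0), (194, 400, 23, -2)]
25 0  
35 10 [393. 489.] [75. 81. 90.]
45 31 [387. 497.] [72. 86. 92.]
55 37 [386. 497.] [76. 83. 90.]
65 26 [386. 494.] [72. 83. 91.]
75 37 [375. 503.] [78. 86. 94.]
85 93 [370. 509.] [65. 85. 94.]
95 112 [370. 508.] [63. 87. 95.]
105 117 [372. 507.] [63. 88. 96.]
115 96 [372. 506.] [80. 89. 97.]
125 154 [375. 500.] [76. 87. 97.]
135 145 [377. 505.] [69. 85. 93.]
145 18 [405. 476.] [77. 86. 94.]
155 25 [405. 473.] [ 73.  95. 104.]
165 27 [404. 474.] [ 77.  96. 104.]
175 14 [405. 472.] [ 81.  94. 102.]
```

Fully open, the tips are about 13 mm above the reported TCP z, not 25 mm below it. At 43 mm opening they are roughly level with it. So I trust the measurement and go lower in small steps, watching the force.

Call:
play_rows:
  targets:
    - [0, 0, 0, 0.8, 0]
    - [0, 0, 0, 1.6, 0]
    - [0, 0, 0, 2, 0]
    - [0, 0, 0, 2, 0]
    - [0, 0, 0, 2, 0]

```text
clock: 4.55
eef_pos: [441.3, 77.3, 8.4]
tool_rot: [3.141, 0.0, 1.633]
force: [0.5, -0.4, -0.0]
width: 85.1
gripper_force: 0.0
```

```bash
python3 - <<'E'
from h import *
from p import plan
plan((441,77.5,0,93.8))
im,d=ctrl.get_image('side'); P=cloud('side',d)
for u in (278,279,308,309,310): print(u,[(v,*[int(x) for x in np.nan_to_num(P[v,u])]) for v in range(182,204,2)])
E
```

```text
now [441.3  77.3   8.4] yaw 93.5 w 85.1 gf 0.0 t 4.55 F [ 0.5 -0.4 -0. ] q7 -1.04
(441, 77.5, 0, 93.8) -> [ 0.03 -0.03  0.84] spin -0.3
278 [(182, 485, 93, 55), (184, 487, 87, 45), (186, 485, 91, 40), (188, 485, 89, 32), (190, 484, 91, 26), (192, 495, 60, 0), (194, 491, 71, 0), (196, 485, 85, 1), (198, 481, 97, 1), (200, 477, 107, 0), (202, 472, 118, 0)]
279 [(182, 485, 84, 51), (184, 484, 86, 45), (186, 485, 83, 36), (188, 485, 82, 29), (190, 485, 81, 21), (192, 492, 60, 1), (194, 487, 72, 1), (196, 482, 85, 2), (198, 478, 96, 1), (200, 474, 106, 1), (202, 470, 115, 0)]
308 [(182, 393, 83, 73), (184, 392, 86, 67), (186, 390, 90, 63), (188, 391, 84, 53), (190, 391, 81, 45), (192, 391, 79, 36), (194, 391, 79, 29), (196, 401, 39, -1), (198, 396, 56, 1), (200, 393, 64, 0), (202, 389, 76, 0)]
309 [(182, 392, 75, 69), (184, 390, 82, 66), (186, 388, 88, 62), (188, 389, 80, 51), (190, 389, 77, 42), (192, 389, 78, 36), (194, 387, 81, 31), (196, 397, 40, 0), (198, 393, 55, 1), (200, 390, 63, 0), (202, 386, 75, 0)]
310 [(182, 389, 76, 70), (184, 388, 78, 65), (186, 387, 78, 58), (188, 386, 79, 52), (190, 385, 81, 46), (192, 386, 77, 37), (194, 398, 28, 1), (196, 395, 37, 0), (198, 391, 49, 0), (200, 387, 62, 0), (202, 384, 72, 0)]
```

Call:
play_rows:
  targets:
    - [0, 0, 0, 0.5, 0]
    - [0, 0, 0, 1, 0]
    - [0, 0, 0, 1, 0]
    - [0.4, 0, 0, 1, 0]
    - [0.4, 0, 0, 1, 0]
    - [0.4, 0, 0, 1, 0]
    - [0.4, 0, 0, 1, 0]
    - [0.4, 0, 0, 1, 0]

```text
clock: 5.4
eef_pos: [441.2, 77.2, -0.9]
tool_rot: [3.141, 0.0, 1.633]
force: [-1.3, -1.6, 8.4]
width: 64.0
gripper_force: 64.2
```

```bash
python3 - <<'E'
from h import *
from p import plan
plan((441,77.5,70,93.8),(483.2,-121.9,70,93.8))
im,d=ctrl.get_image('side'); P=cloud('side',d)
for u in (281,283,303,305,307): print(u,[(v,*[int(x) for x in np.nan_to_num(P[v,u])]) for v in range(182,204,2)])
E
```

```text
now [441.2  77.2  -0.9] yaw 93.6 w 64.0 gf 64.2 t 5.4 F [-1.3 -1.6  8.4] q7 -1.16
(441, 77.5, 70, 93.8) -> [ 0.02 -0.02 -7.09] spin -0.2
(483.2, -121.9, 70, 93.8) -> [-20.14   2.96  -7.08] spin -0.2
281 [(182, 477, 88, 55), (184, 476, 90, 49), (186, 477, 85, 39), (188, 475, 91, 36), (190, 475, 88, 27), (192, 476, 87, 19), (194, 474, 91, 14), (196, 473, 91, 7), (198, 473, 89, 0), (200, 468, 104, 1), (202, 464, 113, 0)]
283 [(182, 471, 87, 56), (184, 475, 73, 41), (186, 475, 73, 33), (188, 475, 72, 26), (190, 470, 84, 26), (192, 468, 89, 22), (194, 463, 103, 23), (196, 463, 101, 15), (198, 463, 101, 8), (200, 462, 102, 2), (202, 460, 108, -1)]
303 [(182, 408, 86, 71), (184, 406, 91, 67), (186, 406, 87, 58), (188, 407, 84, 49), (190, 406, 85, 43), (192, 405, 86, 36), (194, 405, 84, 28), (196, 404, 84, 21), (198, 403, 88, 17), (200, 404, 83, 7), (202, 403, 84, 0)]
305 [(182, 406, 69, 62), (184, 407, 65, 54), (186, 400, 87, 59), (188, 401, 83, 50), (190, 399, 89, 46), (192, 400, 82, 36), (194, 400, 78, 27), (196, 399, 79, 20), (198, 399, 80, 14), (200, 401, 69, 0), (202, 396, 84, 2)]
307 [(182, 432, -45, 0), (184, 401, 64, 54), (186, 398, 74, 53), (188, 395, 83, 51), (190, 395, 81, 43), (192, 397, 68, 29), (194, 397, 69, 22), (196, 403, 45, 1), (198, 399, 56, 0), (200, 395, 68, 1), (202, 392, 78, 0)]
```

Gripped (64 mm, 64 N). The tips are just on the table, so tip height is about the reported z at this width. Carrying the tin to the large ring.

Call:
play_rows:
  targets:
    - [0.4, 0, 0, -4, 0]
    - [0.4, 0, 0, -7, 0]
    - [0.4, -20.1, 3, -7, 0]
    - [0.4, -20.1, 3, -7, 0]
    - [0.4, -20.1, 3, -7, 0]
    - [0.4, -20.1, 3, -7, 0]
    - [0.4, -20.1, 3, -7, 0]
    - [0.4, -20.1, 3, -7, 0]
    - [0.4, -20.1, 3, -7, 0]

```text
clock: 6.35
eef_pos: [483.3, -120.1, 68.3]
tool_rot: [-3.141, -0.001, 1.634]
force: [-0.1, 1.1, -1.5]
width: 63.7
gripper_force: 67.5
```

```bash
python3 - <<'E'
from h import *
from p import plan
plan((483.2,-121.9,15,93.8),(483.2,-121.9,8,93.8))
im,d=ctrl.get_image('side'); save('s3',im,5,(220,110,350,210))
E
```

```text
now [ 483.3 -120.1   68.3] yaw 93.6 w 63.7 gf 67.5 t 6.35 F [-0.1  1.1 -1.5] q7 -0.53
(483.2, -121.9, 15, 93.8) -> [-0.18 -0.02  5.33] spin -0.2
(483.2, -121.9, 8, 93.8) -> [-0.18 -0.02  6.03] spin -0.2
```

View pics/s3.png

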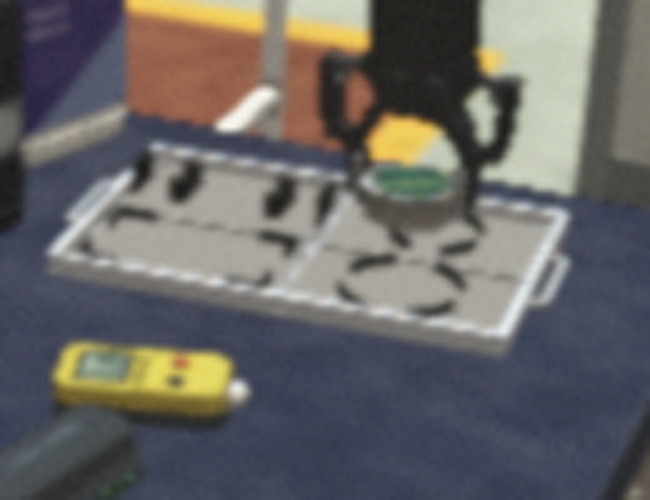

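The tin is held level at (412,195) above the near-left nest, whose ring is centred near (403,285). Lowering.

Call:
play_rows:
  targets:
    - [0.4, -0.2, 0, 3, 0]
    - [0.4, -0.2, 0, 5.3, 0]
    - [0.4, -0.2, 0, 6.1, 0]
    - [0.4, -0.2, 0, 6.1, 0]
    - [0.1, -0.2, 0, 6.1, 0]
    - [0.1, -0.2, 0, 6.1, 0]
    - [0, -0.2, 0, 6.1, 0]
    - [0, -0.2, 0, 2, 0]
    - [0, -0.2, 0, -2, 0]
    - [0, -0.2, 0, -2, 0]

```text
clock: 7.4
eef_pos: [486.8, -123.3, 92.3]
tool_rot: [3.134, 0.001, 1.633]
force: [0.9, -0.0, 0.7]
width: 85.5
gripper_force: 0.0
```

```bash
python3 p.py "[(510,140,130,123),(591.5,382,110,123),(591.5,382,30,123)]"
```

```text
now [ 486.8 -123.3   92.3] yaw 93.5 w 85.5 gf 0.0 t 7.4 F [ 0.9 -0.   0.7] q7 -0.49
(510, 140, 130, 123) -> [26.14  3.98 -3.77] spin -29.5
(591.5, 382, 110, 123) -> [49.79 13.59 -1.73] spin -29.5
(591.5, 382, 30, 123) -> [49.8  13.53  6.27] spin -29.5
```

Call:
play_rows:
  targets:
    - [0, 49.8, 13.6, -2, -29]
    - [0, 49.8, 13.6, -2, -29]
    - [0, 49.8, 13.6, -2, -29]
    - [0, 49.8, 13.6, -2, -29]
    - [0, 49.8, 13.6, -2, -29]
    - [0, 49.8, 13.6, -2, -29]
    - [0, 49.8, 13.6, -2, -29]
    - [0, 49.8, 13.6, -2, -29]
    - [0, 49.8, 13.6, -2, -29]
    - [0, 49.8, 13.6, -2, -29]

```text
clock: 8.4
eef_pos: [585.2, 367.4, 107.0]
tool_rot: [-3.141, 0.001, 2.139]
force: [0.5, 0.4, -0.7]
width: 85.4
gripper_force: 0.0
```

Call:
play_rows:
  targets:
    - [0, 0, 0, 0, 0]
    - [0, 0, 0, 0, 0]
    - [0, 0, 0, 0, 0]

```text
clock: 8.7
eef_pos: [585.2, 363.7, 106.6]
tool_rot: [-3.14, 0.002, 2.138]
force: [0.3, 0.0, -0.1]
width: 85.6
gripper_force: 0.0
```

```bash
python3 - <<'E'
from h import *
from p import plan
plan((591.5,382,20,123))
im,d=ctrl.get_image('top'); P=cloud('top',d)
M=(P[...,2]>22)&(P[...,2]<40)&(np.hypot(P[...,0]-483,P[...,1]+122)<50); r=cv2.minAreaRect(P[M][:,:2].astype(np.float32)); print('tin',P[M].mean(0).round(1),r,np.percentile(P[M][:,2],[5,50,95]))
save('t2',im,4,(330,135,430,275))
E
```

```text
now [585.2 363.7 106.6] yaw 122.5 w 85.6 gf 0.0 t 8.7 F [ 0.3  0.  -0.1] q7 -0.58
(591.5, 382, 20, 123) -> [1.23 1.53 8.66] spin -0.5
tin [ 475.8 -133.9   31.7] ((474.8695068359375, -134.3602294921875), (32.21992111206055, 61.723663330078125), 53.86405563354492) [28.02177716 31.68522522 35.66764672]
```

View pics/t2.png

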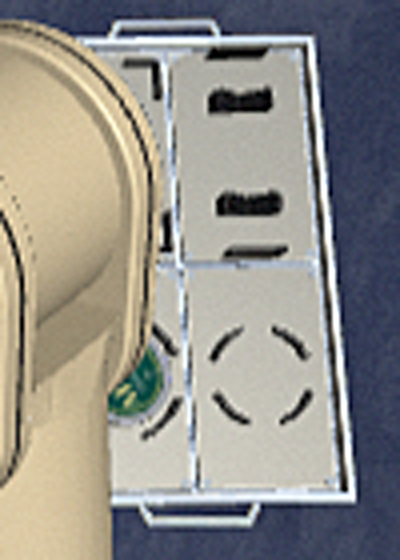

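The tin's visible part, at (138,380), sits inside the large ring, with its top at z 31.7 (expected 32). Now the holder.

Call:
play_rows:
  targets:
    - [0, 1.2, 1.5, 0, 0]
    - [0, 1.2, 1.5, 0, 0]
    - [0, 1.2, 1.5, 3, 0]
    - [0, 1.2, 1.5, 6, 0]
    - [0, 1.2, 1.5, 8.5, 0]
    - [0, 1.2, 1.5, 8.6, 0]

```text
clock: 9.35
eef_pos: [589.7, 379.7, 17.7]
tool_rot: [-3.134, 0.002, 2.138]
force: [0.4, -0.6, 0.1]
width: 85.9
gripper_force: 0.0
```

Call:
play_rows:
  targets:
    - [0.6, 0, 0, 0, 0]
    - [0.6, 0, 0, 0, 0]
    - [0.6, 0, 0, 0, 0]
    - [0.6, 0, 0, 0, 0]
    - [0.6, 0, 0, 0, 0]
    - [0.6, 0, 0, 0, 0]

```text
clock: 9.95
eef_pos: [592.6, 384.9, 24.1]
tool_rot: [3.138, 0.0, 2.139]
force: [0.3, -0.6, 6.1]
width: 42.5
gripper_force: 61.7
```

```bash
python3 p.py "[(591.5,382,120,123),(540,100,120,93.8),(489.8,-221.7,100,93.8)]"
```

```text
now [592.6 384.9  24.1] yaw 122.5 w 42.5 gf 61.7 t 9.95 F [ 0.3 -0.6  6.1] q7 -0.64
(591.5, 382, 120, 123) -> [-0.18 -0.22 -9.59] spin -0.5
(540, 100, 120, 93.8) -> [-21.19 -19.72  -9.66] spin 28.7
(489.8, -221.7, 100, 93.8) -> [-45.61 -41.26  -7.74] spin 28.7
```

```bash
python3 - <<'E'
from h import *
im,d=ctrl.get_image('side'); save('s4',im,5,(150,150,270,260))
E
```

```text
(no output)
```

View pics/s4.png

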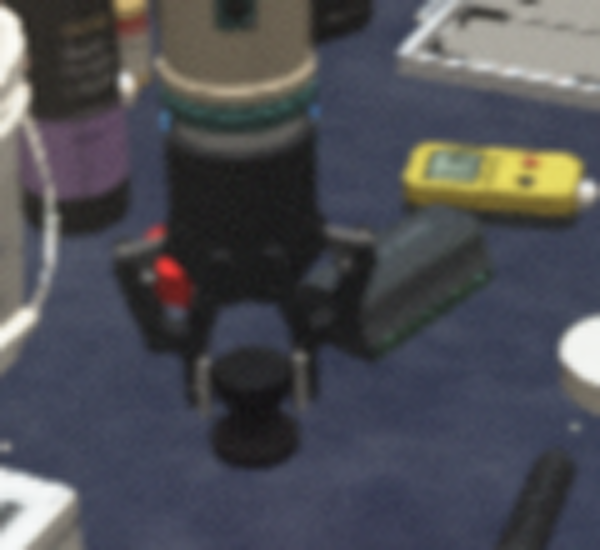

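The knob at (255,405) is gripped on both sides by its upper half and stands upright. Lifting and carrying.

Call:
play_rows:
  targets:
    - [0.6, 0, 0, -4, 0]
    - [0.6, 0, 0, -8, 0]
    - [0.6, -21.2, -19.7, -9, 28]
    - [0.6, -21.2, -19.7, -9, 28]
    - [0.6, -21.2, -19.7, -9, 28]
    - [0.6, -21.2, -19.7, -9, 28]
    - [0.6, -21.2, -19.7, -9, 28]
    - [0.6, -21.2, -19.7, -9, 28]
    - [0.6, -21.2, -19.7, -9, 28]
    - [0.6, -21.2, -19.7, -9, 28]

```text
clock: 11.0
eef_pos: [539.9, 98.2, 112.3]
tool_rot: [3.14, 0.0, 1.648]
force: [0.3, 1.1, -0.8]
width: 42.8
gripper_force: 61.4
```

```bash
python3 p.py "[(489.8,-221.7,100,93.8)]"
```

```text
now [539.9  98.2 112.3] yaw 94.4 w 42.8 gf 61.4 t 11.0 F [ 0.3  1.1 -0.8] q7 -0.79
(489.8, -221.7, 100, 93.8) -> [-31.51  -7.46   1.22] spin 0.6
```

Call:
play_rows:
  targets:
    - [0.6, -31.5, -7.4, 1.2, 0]
    - [0.6, -31.5, -7.4, 1.2, 0]
    - [0.6, -31.5, -7.4, 1.2, 0]
    - [0.6, -31.5, -7.4, 1.2, 0]
    - [0.6, -31.5, -7.4, 1.2, 0]
    - [0.6, -31.5, -7.4, 1.2, 0]
    - [0.6, -31.5, -7.4, 1.2, 0]
    - [0.6, -31.5, -7.4, 1.2, 0]
    - [0.6, -31.5, -7.4, 1.2, 0]

```text
clock: 11.9
eef_pos: [492.0, -219.3, 99.9]
tool_rot: [3.14, -0.001, 1.651]
force: [-0.1, 2.2, -0.4]
width: 42.9
gripper_force: 61.3
```

```bash
python3 - <<'E'
from h import *
from p import plan
plan((489.8,-221.7,33,93.8))
im,d=ctrl.get_image('side'); save('s5',im,5,(220,100,350,210))
E
```

```text
now [ 492.  -219.3   99.9] yaw 94.6 w 42.9 gf 61.3 t 11.9 F [-0.1  2.2 -0.4] q7 -0.25
(489.8, -221.7, 33, 93.8) -> [-0.23 -0.26  6.69] spin 0.8
```

View pics/s5.png

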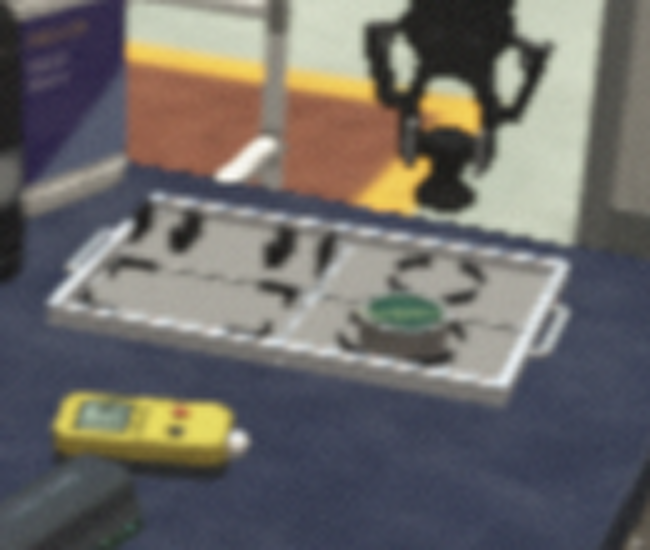

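The knob is held upright at (445,165), and the tin sits in its ring at (403,320). Lowering the holder.

Call:
play_rows:
  targets:
    - [0.6, -0.1, -0.2, 0, 0]
    - [0.6, -0.1, -0.2, 3, 0]
    - [0.6, -0.1, -0.2, 5.5, 0]
    - [0.6, -0.1, -0.2, 6.5, 0]
    - [0.6, -0.1, -0.2, 6.8, 0]
    - [0.6, -0.1, -0.2, 6.8, 0]

```text
clock: 12.55
eef_pos: [489.3, -220.3, 32.3]
tool_rot: [3.141, -0.0, 1.653]
force: [0.1, -0.2, -0.9]
width: 42.5
gripper_force: 61.4
```

```bash
python3 p.py "[(489.8,-221.7,32,93.8)]"
```

```text
now [ 489.3 -220.3   32.3] yaw 94.7 w 42.5 gf 61.4 t 12.55 F [ 0.1 -0.2 -0.9] q7 -0.35
(489.8, -221.7, 32, 93.8) -> [-0.14  0.04  0.03] spin 0.9
```

Call:
play_rows:
  targets:
    - [0.6, 0, 0, 0.1, 0]
    - [0.6, 0, 0, 0.2, 0]
    - [0.6, 0, 0, 0.2, 0]

```text
clock: 12.85
eef_pos: [489.7, -220.7, 31.9]
tool_rot: [3.14, 0.001, 1.652]
force: [-4.6, 2.1, 17.4]
width: 42.5
gripper_force: 63.7
```

Contact with the plate: release and retreat.

Call:
play_rows:
  targets:
    - [0.2, 0, 0, 0, 0]
    - [0.2, 0, 0, 0, 0]
    - [0.1, 0, 0, 0, 0]
    - [0.1, 0, 0, -4, 0]
    - [0.1, 0, 0, -8, 0]
    - [0.1, 0, 0, -8, 0]

```text
clock: 13.45
eef_pos: [492.2, -222.1, 113.7]
tool_rot: [3.134, 0.003, 1.65]
force: [0.8, 0.1, -0.8]
width: 76.8
gripper_force: 0.0
```

```bash
python3 p.py "[(590,226.5,115,77.5),(590,226.5,20,77.5)]"
```

```text
now [ 492.2 -222.1  113.7] yaw 94.6 w 76.8 gf 0.0 t 13.45 F [ 0.8  0.1 -0.8] q7 -0.23
(590, 226.5, 115, 77.5) -> [43.94 13.32 -0.14] spin 17.1
(590, 226.5, 20, 77.5) -> [43.96 13.25  9.36] spin 17.1
```

Call:
play_rows:
  targets:
    - [0, 43.9, 13.3, 0, 17]
    - [0, 43.9, 13.3, 0, 17]
    - [0, 43.9, 13.3, 0, 17]
    - [0, 43.9, 13.3, 0, 17]
    - [0, 43.9, 13.3, 0, 17]
    - [0, 43.9, 13.3, 0, 17]
    - [0, 43.9, 13.3, 0, 17]
    - [0, 43.9, 13.3, 0, 17]
    - [0, 43.9, 13.3, 0, 17]
    - [0, 43.9, 13.3, 0, 17]

```text
clock: 14.45
eef_pos: [585.8, 235.8, 109.6]
tool_rot: [-3.141, -0.007, 1.362]
force: [-0.9, 0.2, 0.2]
width: 85.6
gripper_force: 0.0
```

Call:
play_rows:
  targets:
    - [0, 0, 0, 0, 0]
    - [0, 0, 0, 0, 0]
    - [0, 0, 0, 0, 0]

```text
clock: 14.75
eef_pos: [586.5, 223.4, 108.9]
tool_rot: [-3.141, 0.003, 1.351]
force: [0.4, -1.1, 1.2]
width: 85.3
gripper_force: 0.0
```

```bash
python3 - <<'E'
from h import *
from p import plan
plan((590,226.5,40,77.5),(590,226.5,5,77.5))
im,d=ctrl.get_image('top'); P=cloud('top',d)
for n,x,y,zl,zh in(('tin',483,-122,24,40),('holder',490,-222,52,70)):
    M=(P[...,2]>zl)&(P[...,2]<zh)&(np.hypot(P[...,0]-x,P[...,1]-y)<50); print(n,M.sum(),P[M].mean(0).round(1),cv2.minAreaRect(P[M][:,:2].astype(np.float32)),np.percentile(P[M][:,2],[5,50,95]))
E
```

```text
now [586.5 223.4 108.9] yaw 77.4 w 85.3 gf 0.0 t 14.75 F [ 0.4 -1.1  1.2] q7 -1.13
(590, 226.5, 40, 77.5) -> [0.4  0.27 6.89] spin -0.1
(590, 226.5, 5, 77.5) -> [ 0.41  0.28 10.39] spin -0.1<stdin>:6: RuntimeWarning: Mean of empty slice.
  ret = um.true_divide(
Traceback (most recent call last):
IndexError: index -1 is out of bounds for axis 0 with size 0
```

Call:
play_rows:
  targets:
    - [0, 0.4, 0.3, 1, 0]
    - [0, 0.4, 0.3, 4, 0]
    - [0, 0.4, 0.3, 7, 0]
    - [0, 0.4, 0.3, 9, 0]
    - [0, 0.4, 0.3, 10.3, 0]
    - [0, 0.4, 0.3, 10.3, 0]
    - [0, 0.4, 0.3, 10.3, 0]

```text
clock: 15.5
eef_pos: [590.7, 229.8, 6.9]
tool_rot: [3.141, -0.001, 1.353]
force: [-0.5, 0.4, 0.3]
width: 85.4
gripper_force: 0.0
```

Call:
play_rows:
  targets:
    - [0.4, 0, 0, 0, 0]
    - [0.4, 0, 0, 0, 0]
    - [0.4, 0, 0, 0, 0]
    - [0.4, 0, 0, 0, 0]
    - [0.4, 0, 0, 0, 0]

```text
clock: 16.0
eef_pos: [591.0, 230.1, 8.6]
tool_rot: [3.14, -0.001, 1.354]
force: [-1.8, -0.7, 8.6]
width: 57.9
gripper_force: 62.3
```

```bash
python3 - <<'E'
from h import *
from p import plan
plan((590,226.5,110,77.5),(620,50,110,40),(642.8,-111.3,110,3.8))
im,d=ctrl.get_image('side'); save('s6',im,5,(190,120,310,230))
E
```

```text
now [591.  230.1   8.6] yaw 77.6 w 57.9 gf 62.3 t 16.0 F [-1.8 -0.7  8.6] q7 -1.21
(590, 226.5, 110, 77.5) -> [ -0.36  -0.   -10.14] spin 0.1
(620, 50, 110, 40) -> [-16.95   6.73 -10.14] spin 37.6
(642.8, -111.3, 110, 3.8) -> [-32.21  12.43 -10.14] spin 73.8
```

View pics/s6.png

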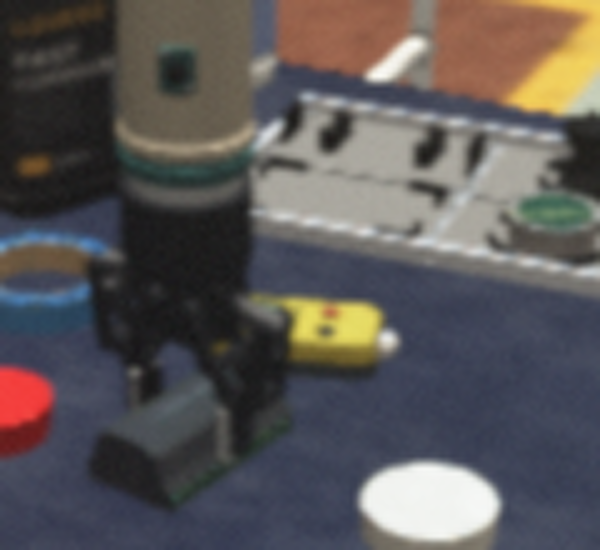

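The block at (195,435) is gripped mid-length across its width, and the tin is visible in its ring. Lifting and carrying.

Call:
play_rows:
  targets:
    - [0.4, 0, 0, -3, 0]
    - [0.4, 0, 0, -7, 0]
    - [0.4, 0, 0, -10, 0]
    - [0.4, -16.9, 6.7, -10, 37]
    - [0.4, -16.9, 6.7, -10, 37]
    - [0.4, -16.9, 6.7, -10, 37]
    - [0.4, -16.9, 6.7, -10, 37]
    - [0.4, -16.9, 6.7, -10, 37]
    - [0.4, -16.9, 6.7, -10, 37]
    - [0.4, -16.9, 6.7, -10, 37]

```text
clock: 17.05
eef_pos: [619.3, 51.5, 107.1]
tool_rot: [-3.141, -0.001, 0.711]
force: [-0.7, -0.2, 0.1]
width: 58.1
gripper_force: 64.5
```

```bash
python3 p.py "[(646.3,-111.1,100,3.8)]"
```

```text
now [619.3  51.5 107.1] yaw 40.7 w 58.1 gf 64.5 t 17.05 F [-0.7 -0.2  0.1] q7 -1.38
(646.3, -111.1, 100, 3.8) -> [-8.56 14.09  0.7 ] spin 36.9
```

Call:
play_rows:
  targets:
    - [0.4, -8.6, 14.1, 0.7, 37]
    - [0.4, -8.6, 14.1, 0.7, 37]
    - [0.4, -8.6, 14.1, 0.7, 37]
    - [0.4, -8.6, 14.1, 0.7, 37]
    - [0.4, -8.6, 14.1, 0.7, 37]
    - [0.4, -8.6, 14.1, 0.7, 37]
    - [0.4, -8.6, 14.1, 0.7, 37]
    - [0.4, -8.6, 14.1, 0.7, 37]

```text
clock: 17.85
eef_pos: [645.7, -111.0, 99.6]
tool_rot: [-3.141, -0.0, 0.066]
force: [0.2, -0.2, -1.4]
width: 58.4
gripper_force: 64.6
```

```bash
python3 - <<'E'
from h import *
from p import plan
plan((646.3,-111.1,30,3.8),(646.3,-111.1,18,3.8))
im,d=ctrl.get_image('side'); save('s7',im,5,(205,80,345,200))
im,d=ctrl.get_image('top'); np.savez('t7.npz',im=im,d=d)
E
```

```text
now [ 645.7 -111.    99.6] yaw 3.8 w 58.4 gf 64.6 t 17.85 F [ 0.2 -0.2 -1.4] q7 -1.63
(646.3, -111.1, 30, 3.8) -> [0.06 0.02 6.96] spin -0.0
(646.3, -111.1, 18, 3.8) -> [0.06 0.02 8.16] spin -0.0
```

View pics/s7.png

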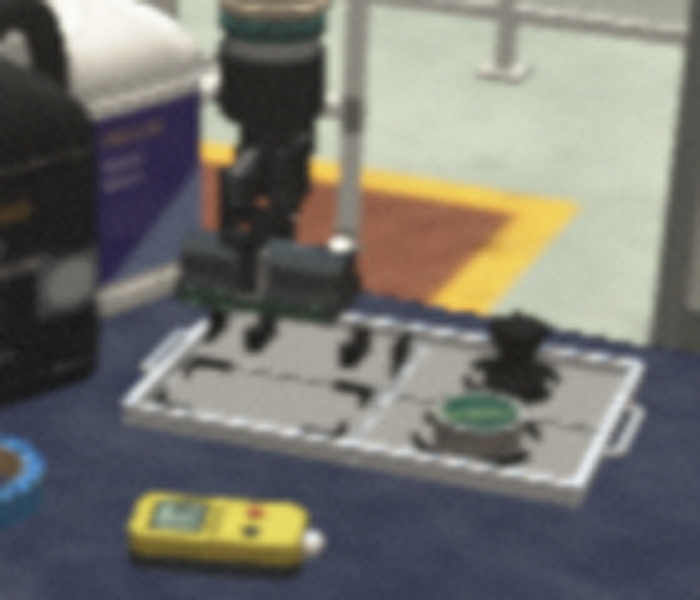

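The block at (267,275) hangs level above the far-left nest. The knob at (518,355) and the tin at (480,425) sit in their rings. The finger looks off the block's middle, so I'll measure that.

```bash
python3 - <<'E'
from h import *
im,d=ctrl.get_image('side'); P=cloud('side',d)
a=np.radians(3.8); e=np.array([np.cos(a),np.sin(a)]); n=np.array([-e[1],e[0]])
D=P[...,:2]-np.array([645.7,-111.]); U=D@e; V=D@n
for lo,hi in((88,98),(98,110),(110,125),(125,132)):
    M=(P[...,2]>lo)&(P[...,2]<hi)&(abs(U)<100)&(abs(V)<60)
    print(lo,M.sum(),'along',np.percentile(U[M],[1,50,99]).round(1),'across',np.percentile(V[M],[2,50,98]).round(1))
M=(abs(U)<75)&(abs(V)<45)&(P[...,2]>60); print('zlow',np.percentile(P[M][:,2],[0,1,3]))
# profile of bottom z vs u
for u in range(-70,60,15):
    m=M&(abs(U-u)<6); print(u,m.sum(),np.nanmin(P[m][:,2]).round(1) if m.any() else '')
E
```

```text
88 76 along [-60.6 -11.9  55.4] across [-25.6  29.   33. ]
98 128 along [-60.9 -13.9  55. ] across [-21.8  28.   36.5]
110 162 along [-60.6  -7.9  57.3] across [-15.8  22.9  45.2]
125 139 along [-60.5 -12.6  56.6] across [-31.1   9.5  42.5]
zlow [87.84805801 92.83149653 99.5015507 ]
-70 136 455.7
-55 250 90.1
-40 316 88.2
-25 493 90.6
-10 549 90.6
5 352 87.8
20 250 90.5
35 109 90.3
50 48 88.6
```

The block is centred within 3 mm and level, with its base 10 mm below the reported z. Lowering.

Call:
play_rows:
  targets:
    - [0.4, 0, 0, 3, 0]
    - [0.4, 0, 0, 6, 0]
    - [0.4, 0, 0, 7.4, 0]
    - [0.4, 0, 0, 8, 0]
    - [0.4, 0, 0, 8.1, 0]
    - [0.4, 0, 0, 8.2, 0]
    - [0.4, 0, 0, 8.2, 0]

```text
clock: 18.7
eef_pos: [646.5, -112.9, 18.7]
tool_rot: [3.141, -0.002, 0.062]
force: [-0.0, -1.3, -2.1]
width: 58.3
gripper_force: 64.6
```

```bash
python3 - <<'E'
from h import *
from p import plan
plan((645.3,-111.1,17,3.8))
im,d=ctrl.get_image('side'); save('s8',im,6,(215,100,325,200))
E
```

```text
now [ 646.5 -112.9   18.7] yaw 3.6 w 58.3 gf 64.6 t 18.7 F [-0.  -1.3 -2.1] q7 -1.66
(645.3, -111.1, 17, 3.8) -> [-0.11 -0.19  0.17] spin -0.2
```

View pics/s8.png

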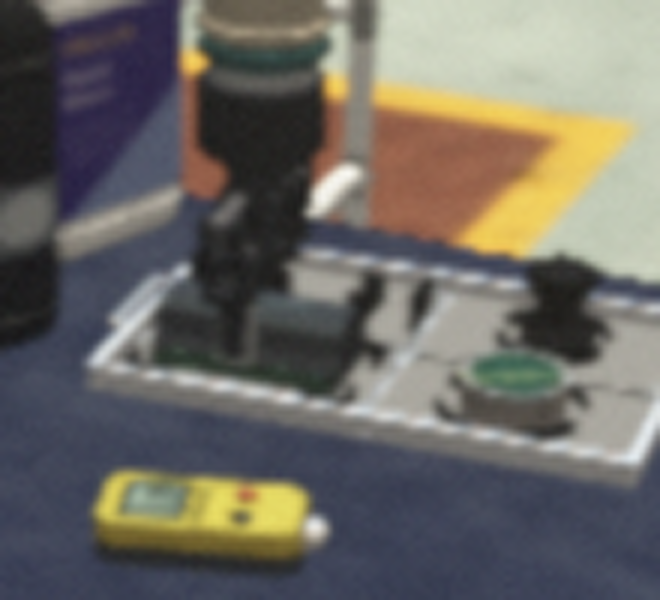

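The block at (260,340) is between the corner stops, just above the plate. Last lowering, then release.

Call:
play_rows:
  targets:
    - [0.4, -0.1, -0.2, 0.1, 0]
    - [0.4, -0.1, -0.2, 0.2, 0]
    - [0.4, -0.1, -0.2, 0.2, 0]

```text
clock: 19.05
eef_pos: [644.8, -110.6, 16.7]
tool_rot: [3.141, -0.001, 0.062]
force: [-1.7, 1.4, 5.6]
width: 58.3
gripper_force: 65.8
```

Call:
play_rows:
  targets:
    - [0.17, 0, 0, 0, 0]
    - [0.17, 0, 0, 0, 0]
    - [0.17, 0, 0, 0, 0]
    - [0.17, 0, 0, -3, 0]
    - [0.17, 0, 0, -7, 0]
    - [0.17, 0, 0, -10, 0]
    - [0.17, 0, 0, -10, 0]

```text
clock: 19.75
eef_pos: [647.9, -111.1, 120.3]
tool_rot: [3.14, -0.009, 0.062]
force: [-0.1, 0.3, 0.3]
width: 70.8
gripper_force: 0.0
```

```bash
python3 p.py "[(560,150,120,50),(423,400,120,98.3)]"
```

```text
now [ 647.9 -111.1  120.3] yaw 3.5 w 70.8 gf 0.0 t 19.75 F [-0.1  0.3  0.3] q7 -1.63
(560, 150, 120, 50) -> [ -7.16 -26.61  -0.07] spin -46.5
(423, 400, 120, 98.3) -> [-19.29 -52.4   -0.21] spin -94.8
```

Call:
play_rows:
  targets:
    - [0, -7.2, -26.6, 0, -47]
    - [0, -7.2, -26.6, 0, -47]
    - [0, -7.2, -26.6, 0, -47]
    - [0, -7.2, -26.6, 0, -47]
    - [0, -7.2, -26.6, 0, -47]
    - [0, -19.3, -52.4, 0, -95]
    - [0, -19.3, -52.4, 0, -95]
    - [0, -19.3, -52.4, 0, -95]
    - [0, -19.3, -52.4, 0, -95]
    - [0, -19.3, -52.4, 0, -95]

```text
clock: 20.75
eef_pos: [446.1, 348.1, 114.8]
tool_rot: [-3.141, 0.001, 1.568]
force: [0.7, 0.7, 0.7]
width: 85.3
gripper_force: 0.0
```

Call:
play_rows:
  targets:
    - [0, 0, 0, 0, 0]
    - [0, 0, 0, 0, 0]

```text
clock: 20.95
eef_pos: [446.1, 347.9, 114.8]
tool_rot: [-3.14, 0.0, 1.565]
force: [0.5, -0.4, -0.1]
width: 85.3
gripper_force: 0.0
```

```bash
python3 - <<'E'
from h import *
from p import plan
plan((423,400,120,98.3))
z=np.load('top0.npz'); P0=cloud('top',z['d'])
im,d=ctrl.get_image('top'); P=cloud('top',d)
im2,d2=ctrl.get_image('side'); P2=cloud('side',d2)
for nm,Q in(('old',P0),('top',P),('side',P2)):
    M=(Q[...,2]>10)&(Q[...,2]<34)&(abs(Q[...,0]-423)<50)&(abs(Q[...,1]-400)<85); p=Q[M][:,:2].astype(np.float32)
    print(nm,len(p),[np.round(x,1) for x in cv2.minAreaRect(p)] if len(p)>5 else '')
for n,x,y,r in(('tin',483,-122,35),('holder',490,-222,30),('block',643,-111,75)):
  for nm,Q in(('top',P),('side',P2)):
    M=(Q[...,2]>20)&(Q[...,2]<75)&(np.hypot(Q[...,0]-x,Q[...,1]-y)<r)
    if n=='block': M&=(abs(Q[...,1]-y)<45)
    if M.sum()>20: p=Q[M]; t=np.percentile(p[:,2],95); p=p[p[:,2]>t-6]; print(n,nm,len(p),p.mean(0).round(1),'top',t.round(1),[np.round(v,1) for v in cv2.minAreaRect(p[:,:2].astype(np.float32))])
E
```

```text
now [446.1 347.9 114.8] yaw 89.7 w 85.3 gf 0.0 t 20.95 F [ 0.5 -0.4 -0.1] q7 -1.3
(423, 400, 120, 98.3) -> [ 5.2  -2.35 -0.52] spin -8.6
old 370 [array([422.9, 400. ]), array([ 26.7, 121.7]), np.float64(7.9)]
top 232 [array([421.8, 400.7]), array([ 26.4, 119.9]), np.float64(6.2)]
side 308 [array([421.6, 404.5]), array([ 25.5, 117.8]), np.float64(7.6)]
tin top 153 [ 487.6 -138.    32.3] top 35.4 [array([ 487.7, -138.5]), array([61.4, 28.4]), np.float64(10.4)]
tin side 125 [ 483.4 -118.7   31.8] top 34.2 [array([ 485.4, -119.2]), array([60.3, 66.6]), np.float64(36.7)]
holder top 149 [ 490.  -219.8   61. ] top 63.6 [array([ 489.6, -219.8]), array([37.9, 37.6]), np.float64(79.6)]
holder side 42 [ 488.7 -211.4   60.6] top 62.7 [array([ 491.2, -212.2]), array([36.3, 34.4]), np.float64(58.1)]
block top 494 [ 643.2 -111.7   46.9] top 49.6 [array([ 643.2, -111.6]), array([116.8,  44.1]), np.float64(5.2)]
block side 5 [ 653.4 -102.    43.5] top 44.9 [array([ 641.6, -103.2]), array([119.4,  11.4]), np.float64(18.4)]
```

The three placed items measure as seated: tops at z 32, 61 and 47–49, all centred within 3 mm. Now the torch.

Call:
play_rows:
  targets:
    - [0, 5.3, -2.4, 0, -8]
    - [0, 5.3, -2.4, 0, -8]
    - [0, 5.3, -2.4, 0, -8]
    - [0, 5.3, -2.4, 0, -8]
    - [0, 5.3, -2.4, 0, -8]

```text
clock: 21.55
eef_pos: [425.4, 397.7, 115.2]
tool_rot: [3.141, 0.002, 1.698]
force: [0.0, 0.4, -0.5]
width: 85.2
gripper_force: 0.0
```

```bash
python3 p.py "[(422.5,401,8,97.5)]"
```

```text
now [425.4 397.7 115.2] yaw 97.3 w 85.2 gf 0.0 t 21.55 F [ 0.   0.4 -0.5] q7 -1.26
(422.5, 401, 8, 97.5) -> [ 0.39 -0.24 10.72] spin -0.2
```

Call:
play_rows:
  targets:
    - [0, 0.3, -0.2, 3, 0]
    - [0, 0.3, -0.2, 6, 0]
    - [0, 0.3, -0.2, 9, 0]
    - [0, 0.3, -0.2, 10.7, 0]
    - [0, 0.3, -0.2, 10.7, 0]
    - [0, 0.3, -0.2, 10.7, 0]

```text
clock: 22.15
eef_pos: [422.1, 402.8, 9.1]
tool_rot: [3.141, -0.0, 1.701]
force: [-0.2, -0.4, 0.4]
width: 85.3
gripper_force: 0.0
```

```bash
python3 p.py "[(422.5,401,8,97.5)]"
```

```text
now [422.1 402.8   9.1] yaw 97.5 w 85.3 gf 0.0 t 22.15 F [-0.2 -0.4  0.4] q7 -1.38
(422.5, 401, 8, 97.5) -> [-0.19  0.02  0.11] spin -0.0
```

Call:
play_rows:
  targets:
    - [0.3, 0, 0, 0, 0]
    - [0.5, 0, 0, 0, 0]
    - [0.8, 0, 0, 0, 0]
    - [0.8, 0, 0, 0, 0]
    - [0.8, 0, 0, 0, 0]
    - [0.8, 0, 0, 0, 0]
    - [0.8, 0, 0, 0, 0]

```text
clock: 22.85
eef_pos: [422.1, 403.1, 9.4]
tool_rot: [3.14, -0.0, 1.702]
force: [0.2, -0.0, 5.1]
width: 25.1
gripper_force: 58.5
```

```bash
python3 p.py "[(422.5,401,110,97.5),(560,120,120,50),(649.4,-211.1,110,3.8)]"
```

```text
now [422.1 403.1   9.4] yaw 97.5 w 25.1 gf 58.5 t 22.85 F [ 0.2 -0.   5.1] q7 -1.38
(422.5, 401, 110, 97.5) -> [ -0.21   0.03 -10.06] spin -0.0
(560, 120, 120, 50) -> [-29.86  10.   -11.05] spin 47.5
(649.4, -211.1, 110, 3.8) -> [-63.86  14.54 -10.06] spin 93.7
```

Call:
play_rows:
  targets:
    - [0.8, 0, 0, -4, 0]
    - [0.8, 0, 0, -8, 0]
    - [0.8, -29.9, 10, -12, 47]
    - [0.8, -29.9, 10, -12, 47]
    - [0.8, -29.9, 10, -12, 47]
    - [0.8, -29.9, 10, -12, 47]
    - [0.8, -29.9, 10, -12, 47]
    - [0.8, -29.9, 10, -12, 47]
    - [0.8, -29.9, 10, -12, 47]
    - [0.8, -29.9, 10, -12, 47]

```text
clock: 23.85
eef_pos: [561.4, 114.5, 128.6]
tool_rot: [3.139, 0.001, 0.874]
force: [0.1, 0.7, -1.4]
width: 25.4
gripper_force: 59.5
```

```bash
python3 p.py "[(650,-211.1,110,3.8)]"
```

```text
now [561.4 114.5 128.6] yaw 50.1 w 25.4 gf 59.5 t 23.85 F [ 0.1  0.7 -1.4] q7 -1.39
(650, -211.1, 110, 3.8) -> [-19.29  27.68   1.95] spin 46.3
```

Call:
play_rows:
  targets:
    - [0.8, -19.3, 27.7, 2, 46]
    - [0.8, -19.3, 27.7, 2, 46]
    - [0.8, -19.3, 27.7, 2, 46]
    - [0.8, -19.3, 27.7, 2, 46]
    - [0.8, -19.3, 27.7, 2, 46]
    - [0.8, -19.3, 27.7, 2, 46]
    - [0.8, -19.3, 27.7, 2, 46]
    - [0.8, -19.3, 27.7, 2, 46]
    - [0.8, -19.3, 27.7, 2, 46]
    - [0.8, -19.3, 27.7, 2, 46]

```text
clock: 24.85
eef_pos: [650.8, -202.2, 108.3]
tool_rot: [-3.139, 0.0, 0.082]
force: [-0.7, 0.4, -1.3]
width: 25.3
gripper_force: 59.4
```

```bash
python3 - <<'E'
from h import *
from p import plan
plan((650,-211.1,45,3.8),(650,-211.1,26,3.8))
s=ctrl.read_state(); c=s['eef_pos']; a=s['tool_rot'][2]; e=np.array([np.cos(a),np.sin(a)]); n=np.array([-e[1],e[0]])
for cam in('side','top'):
    im,d=ctrl.get_image(cam); P=cloud(cam,d); D=P[...,:2]-c[:2]; U=D@e; V=D@n
    M=(P[...,2]>c[2]-18)&(P[...,2]<c[2]+22)&(abs(U)<90)&(abs(V)<18)
    print(cam,M.sum(),'along',np.percentile(U[M],[1,99]).round(1),'V',np.percentile(V[M],[2,50,98]).round(1),'z',np.percentile(P[M][:,2],[1,99]).round(1))
    for u in(-50,-35,35,50):
        m=M&(abs(U-u)<6); print(u,m.sum(),P[m][:,2].min().round(1) if m.any() else '',P[m][:,2].max().round(1) if m.any() else '')
E
```

```text
now [ 650.8 -202.2  108.3] yaw 4.7 w 25.3 gf 59.4 t 24.85 F [-0.7  0.4 -1.3] q7 -1.48
(650, -211.1, 45, 3.8) -> [-0.15  0.89  6.33] spin 0.9
(650, -211.1, 26, 3.8) -> [-0.15  0.9   8.23] spin 0.9
side 181 along [-58.3  60. ] V [-15.9   8.8  17.3] z [100.9 128.1]
-50 20 103.4 125.0
-35 21 100.0 124.7
35 25 103.8 124.8
50 23 100.2 128.3
top 276 along [-59.7  58.7] V [-15.3   1.6  14.7] z [107.1 128.2]
-50 41 107.4 125.0
-35 40 105.9 125.7
35 6 113.0 121.9
50 36 108.5 129.4
```

The torch is level and centred in the grip. Aligning, then lowering into the saddles.

Call:
play_rows:
  targets:
    - [0.8, -0.1, 0.9, 0, 1]
    - [0.8, -0.1, 0.9, 2, 1]
    - [0.8, -0.1, 0.9, 4, 1]
    - [0.8, -0.1, 0.9, 5.5, 1]
    - [0.8, -0.1, 0.9, 5.5, 1]
    - [0.8, -0.1, 0.9, 5.5, 1]

```text
clock: 25.55
eef_pos: [650.6, -214.6, 53.6]
tool_rot: [-3.142, -0.0, 0.061]
force: [-0.7, 1.1, -1.1]
width: 25.2
gripper_force: 59.4
```

```bash
python3 p.py "[(650,-211.1,26,3.8)]"
```

```text
now [ 650.6 -214.6   53.6] yaw 3.5 w 25.2 gf 59.4 t 25.55 F [-0.7  1.1 -1.1] q7 -1.5
(650, -211.1, 26, 3.8) -> [-0.04 -0.36  2.76] spin -0.3
```

Call:
play_rows:
  targets:
    - [0.8, 0, -0.4, 0, 0]
    - [0.8, 0, -0.4, 1, 0]
    - [0.8, 0, -0.4, 1.8, 0]
    - [0.8, 0, -0.4, 2.3, 0]
    - [0.8, 0, -0.4, 2.5, 0]
    - [0.8, 0, -0.4, 2.5, 0]

```text
clock: 26.15
eef_pos: [649.8, -210.0, 28.3]
tool_rot: [-3.141, 0.001, 0.061]
force: [-1.7, 1.6, 0.1]
width: 25.4
gripper_force: 59.6
```

```bash
python3 p.py "[(650,-211.1,26,3.8)]"
```

```text
now [ 649.8 -210.    28.3] yaw 3.5 w 25.4 gf 59.6 t 26.15 F [-1.7  1.6  0.1] q7 -1.51
(650, -211.1, 26, 3.8) -> [0.02 0.11 0.23] spin -0.3
```

Call:
play_rows:
  targets:
    - [0.8, 0, 0.1, 0.1, 0]
    - [0.8, 0, 0.1, 0.2, 0]
    - [0.8, 0, 0.1, 0.3, 0]
    - [0.8, 0, 0.1, 0.3, 0]

```text
clock: 26.55
eef_pos: [650.0, -209.8, 27.7]
tool_rot: [-3.14, 0.001, 0.062]
force: [-6.7, 4.5, 13.9]
width: 25.5
gripper_force: 61.2
```

Call:
play_rows:
  targets:
    - [0.6, 0, 0.1, 0.3, 0]
    - [0.5, 0, 0.1, 0.3, 0]
    - [0.5, 0, 0.1, 0.3, 0]
    - [0.5, 0, 0.1, 0.3, 0]
    - [0.5, 0, 0.1, -3, 0]
    - [0.5, 0, 0.1, -7, 0]
    - [0.4, 0, 0.1, -12, 0]
    - [0.4, 0, 0.1, -12, 0]

```text
clock: 27.35
eef_pos: [655.5, -213.9, 153.2]
tool_rot: [3.137, -0.013, 0.061]
force: [1.0, -0.3, 1.0]
width: 51.2
gripper_force: 0.0
```

```bash
python3 p.py "[(500,-420,200,3.8)]"
```

```text
now [ 655.5 -213.9  153.2] yaw 3.5 w 51.2 gf 0.0 t 27.35 F [ 1.  -0.3  1. ] q7 -1.46
(500, -420, 200, 3.8) -> [-16.7   19.65  -4.82] spin -0.3
```

Call:
play_rows:
  targets:
    - [0.4, -16.7, 19.6, -5, 0]
    - [0.4, -16.7, 19.6, -5, 0]
    - [0.4, -16.7, 19.6, -5, 0]
    - [0.4, -16.7, 19.6, -5, 0]
    - [0.4, -16.7, 19.6, -5, 0]
    - [0.4, -16.7, 19.6, -5, 0]
    - [0.4, -16.7, 19.6, -5, 0]
    - [0.4, -16.7, 19.6, -5, 0]

```text
clock: 28.15
eef_pos: [496.6, -417.1, 195.2]
tool_rot: [-3.14, -0.001, 0.062]
force: [0.8, 0.3, 0.2]
width: 51.1
gripper_force: 0.0
```

```bash
python3 - <<'E'
from h import *
im,d=ctrl.get_image('top'); P=cloud('top',d); im2,d2=ctrl.get_image('side')
a=im[130:280,200:430]; b=im2[90:220,200:345]
a=cv2.resize(a,None,fx=2,fy=2,interpolation=cv2.INTER_CUBIC); b=cv2.resize(b,(int(145*300/130),300),interpolation=cv2.INTER_CUBIC)
save('end',np.hstack([a,b]))
for n,x,y,r in(('tin',483,-122,40),('holder',490,-222,30),('block',643,-111,75),('torch',649.4,-211.1,68),('foam',434,241,45),('gauge',582,91,65)):
    Q=P; M=(Q[...,2]>(20 if x!=582 and x!=434 else 8))&(Q[...,2]<75)&(np.hypot(Q[...,0]-x,Q[...,1]-y)<r)
    if n=='block': M&=(abs(Q[...,1]-y)<45)
    if n=='torch': M&=(abs(Q[...,1]-y)<22)&(Q[...,2]>34)
    p=Q[M]; t=np.percentile(p[:,2],95); p=p[p[:,2]>t-6] if n!='torch' else p; print(n,len(p),p.mean(0).round(1),'top',t.round(1),[np.round(v,1) for v in cv2.minAreaRect(p[:,:2].astype(np.float32))])
    if n=='torch':
        for u in(600,625,650,675,700): m=p[abs(p[:,0]-u)<8]; print(u,np.percentile(m[:,2],90).round(1),m[:,1].mean().round(1))
E
```

```text
tin 374 [ 483.3 -120.2   32.5] top 35.7 [array([ 484. , -120.2]), array([63.7, 66. ]), np.float64(3.8)]
holder 136 [ 489.7 -220.2   61.4] top 64.4 [array([ 489.7, -221.3]), array([37.6, 36.5]), np.float64(5.2)]
block 490 [ 642.6 -111.8   46.8] top 49.4 [array([ 643.3, -110.8]), array([116.9,  42.5]), np.float64(4.3)]
torch 309 [ 653.5 -209.1   39.7] top 44.2 [array([ 650.7, -208.3]), array([120.9,  27. ]), np.float64(2.3)]
600 42.2 -213.3
625 42.9 -211.3
650 43.3 -209.1
675 41.9 -207.5
700 44.8 -206.0
foam 510 [434.1 240.9  21.5] top 24.6 [array([433.4, 240.8]), array([73.2, 74.6]), np.float64(13.7)]
gauge 612 [586.   92.9  25.7] top 28.9 [array([583.6,  91.8]), array([116.9,  56.6]), np.float64(17.2)]
```

View pics/end.png

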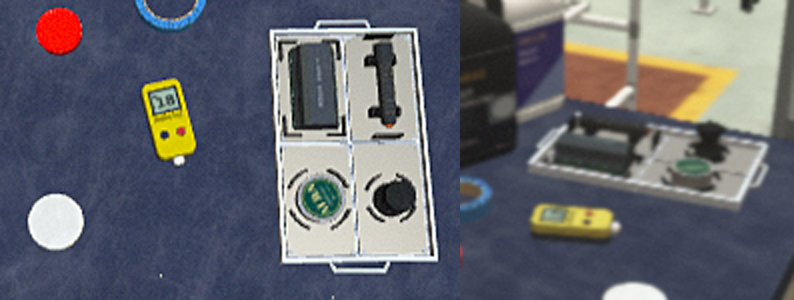

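All four are seated: block (314,87), torch (386,85), tin (323,197) and holder (397,195). The torch lies level (tops 42–45), and the foam pad and gauge are unmoved. Handing in.

```bash
python3 -c "
from cell import ctrl;print(ctrl.finish_job())"
```

```text
the job is handed in; nothing more can be done
None
```

The wax tin, pad holder, sanding block and torch are each seated in their own inserts, placed in the order listed; the foam pad and coating gauge were left where they lay, and I handed the job in at about 28 s.

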